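Take down the microscope accessory stack

ROBOT

A 7-joint arm with a two-finger parallel gripper is mounted at the origin on the work surface. World frame = base frame: x ahead of the robot, y to its left, z up, the work surface at z = 0. Lengths are in m, angles in rad, forces in N, time in s.
With the tool pointing down it reaches from about 0.4 to 0.85 m from the base axis. Payload 4.5 kg.
Tool frame: the origin (TCP) lies midway between the tips of the shut fingers; the grasp point (between the pads) lies behind it (r.grip_point_offset is the z of the grasp point in the tool frame, in m); z points along the fingers, y is the line along which they close (so a half turn about z gives the same grasp; the last joint's range is limited). The gripper opens to 88 mm and grips with 3 to 60 N. Pads are 18 mm wide; open, the fingers measure 123 mm over their backs; the gripper's body (75 mm by 187 mm) begins 45 mm behind the grasp point.
Start: joints at [-1.098, 0.689, -0.195, 1.565, 0.157, 0.902, -0.215], TCP at [0.266, 0.566, 0.239] pointing down, gripper open.
Joint ranges: [-3.01, 3.01], [-0.46, 2.08], [-1.47, 1.51], [0.13, 2.56], [-1, 4.14], [0.04, 2.09], [-2.66, 2.66]. Speed limits (rad/s): [2.57, 2.57, 3.14, 3.14, 3.14, 3.14, 3.14].

INTERFACE

Orientations are given as a unit quaternion [x, y, z, w].
In Python, from plant import r, optics, workorder gives the robot as it stands.
- The arm moves only by the shell command python3 -m creep 'ROWS' [FORCE]. ROWS is JSON, a list of rows, each an object of numbers: "grip": the gripper command: -1 is shut, 1 is fully open, values between are in proportion; "tx", "ty", "tz": the shift along the tool's x, y, z in cm; "spin": the turn about the tool's z in degrees. In form: [{"grip": .., "tx": .., "ty": .., "tz": .., "spin": ..}, ...]. A call has 1 to 8 rows; each row shifts and turns the commanded pose from where the row before left it, along the tool's axes as they then stand; what a row does not reach is not made up. A row lasts 1/12 s, in which the tool goes at most 41.7 mm and 7.16 degrees, less where a joint would pass 70% of its speed; a pose out of reach is approached as far as the arm can. A call with a gripper value outside its range is refused whole. The fingers move at their own pace and stop on an object; FORCE is the grip in N (left out, the last holds). Time passes only in rows, so rows that do not move let the fingers close. It gives the time, the measured TCP pose, the force, the opening and the grip force at its end, in the units of the state.
- r.get_state(): the state, without advancing time (a new reading comes with each control period).
- optics.snapshot(name): name is "scene" or "top"; returns (picture, depth): 384x512x3 uint8, red, green, blue; 384x512 float32, m along the optical axis (not along the pixel's ray), 0 where there is no reading.
- optics.get_calibration(name): a dict with "fx", "fy", "cx", "cy" (pixels), "D" ([k1, k2, p1, p2, k3] as OpenCV has them; the pictures are not rectified), "extrinsics" (4x4, takes a point from world to camera coordinates). Camera axes: x right, y down, z forward; pixel columns grow to the right and rows downward; lengths in m; the calibration is good to about 2 mm. A picture is of the moment at which its call begins. get_calibration takes no time and is no camera call.
- workorder.finish_job(): hands the job in; it is judged then, once.
The state is a dict: "clock": time; "q": joint angles; "qd": joint speeds; "joint_torque": joint torques, N m; "tool_pos": TCP position; "eef_rot": TCP orientation; "contact_force": force on the tool from outside, world axes, zero at the start; "moment": the same for the moment, N m; "opening": opening from 0.0 (shut) to 1.0 (fully open); "finger_force": force on a finger pad.
Only numpy, scipy, OpenCV 4.12 (cv2) and the standard library are available. Lean on these libraries where they do the work, as an engineer would, in place of code of your own. Each camera call takes 0.05 s, during which the arm holds its last target. There are 200 camera calls.

TASK

Take the stack of microscope accessories apart from the top down, setting each piece upright and let go in its own place before taking the next: the tube into the bore of the grey block, slid down until its ring mark is level with the block's top; the small lens flat in the small cap; the square frame flat in the middle of the light plate's window; and the large lens flat in the large cap. Never tip the lenses or the frame onto their side, and do not knock over the sample vial or the dropper bottle.

Things in the scene. Friction and masses are not known exactly. Their poses are not given: they have to be found in the camera images.
- tube: plain aluminium photo tube, 28 mm diameter, 75 mm long, with a black top face and a thin black ring mark round it 28 mm above its lower end (lower rim chamfered 1 mm); about 100 g. It stands upright on top of the stack. Origin: centre of its lower end; z up its axis.
- small_lens: small auxiliary lens, dark steel puck with a bluish glass face on top, 40 mm diameter, 20 mm high, about 90 g; second from the top of the stack, under the tube. Origin: centre of its underside; z up.
- frame: square aluminium specimen frame with a pale glass pane, 50 x 50 mm, 14 mm high, about 100 g; third in the stack, under the small lens. Origin: centre of its underside; x and y square to its sides, z up.
- large_lens: large auxiliary lens, dark steel puck with a glass face, 66 mm diameter, 24 mm high, about 200 g; bottom of the stack, on the bench. The pieces of the stack lie within 3 mm of each other's centres. Origin: centre of its underside; z up.
- tube_block: plain grey plastic block, 90 x 90 mm, 36 mm high, fixed to the bench, with one blind upright bore in the middle: 32 mm diameter, 28 mm deep (bore floor 8 mm above the bench), mouth chamfered 3 mm. The tube stands on the bore's floor when its ring mark is level with the block's top. Origin: centre of its underside, on the bore's axis; z up.
- small_cap: small round black rubber storage cap lying open side up like a saucer, fixed: 64 mm over the outside, 56 mm inside diameter, floor 3 mm and rim 8 mm above the bench, grey lining. Origin: centre of its underside.
- large_cap: large round black rubber storage cap, the same but 92 mm over the outside and 84 mm inside diameter; floor 3 mm and rim 8 mm above the bench, fixed. Origin: centre of its underside.
- light_plate: ivory slim light plate, 150 (its x) x 130 mm (its y), flat top 22 mm above the bench, with a round bright window 80 mm in diameter in the middle of its top, level with it; fixed. Origin: centre of its underside, below the window's centre.
- vial: small amber glass sample vial with white cap, 22 mm diameter, 50 mm high, loose and standing on the bench: a bystander, easily knocked over. Origin: centre of its underside; z up.
- dropper: amber dropper bottle with black cap, 36 mm diameter, 68 mm high, loose and standing on the bench: a bystander. Origin: centre of its underside; z up.

How it is judged:
On the way, in this order (a step that is already met when the one before it is completed fails the run):
1. The tube stands in the block's bore, down to its ring mark (horizontal distance between tube and tube_block below 0.006 m and z of tube in the frame of tube_block between 0.005 and 0.011 m and angle between tube's own z axis and vertical below 0.1 rad and contact force between tube and the fingers below 0.1 N), for 0.2 s.
2. The small lens lies flat in the small cap (horizontal distance between small_lens and small_cap below 0.01 m and z of small_lens in the frame of small_cap between 0.001 and 0.005 m and angle between small_lens's own z axis and vertical below 0.1 rad and contact force between small_lens and the fingers below 0.1 N), for 0.2 s.
3. The square frame lies flat in the middle of the light plate's window (horizontal distance between frame and light_plate below 0.015 m and z of frame in the frame of light_plate between 0.02 and 0.024 m and angle between frame's own z axis and vertical below 0.1 rad and contact force between frame and the fingers below 0.1 N), for 0.2 s.
4. The large lens lies flat in the large cap (horizontal distance between large_lens and large_cap below 0.011 m and z of large_lens in the frame of large_cap between 0.001 and 0.005 m and angle between large_lens's own z axis and vertical below 0.1 rad and contact force between large_lens and the fingers below 0.1 N), for 0.2 s.
At the end, for the whole second after the job is handed in: Tube on the bore's floor (3 mm), within 6 mm of its axis; small lens within 10 mm and large lens within 11 mm of their caps' centres, on the floor; frame flat, within 15 mm of the window's centre; heights to 2 mm, tilts under 0.1 rad. All let go, at rest; vial and dropper bottle standing (all of step 1 and all of step 2 and all of step 3 and all of step 4 and linear speed of each of tube, small_lens, frame, large_lens below 0.02 m/s and angle between each of vial, dropper's own z axis and vertical below 0.3 rad); the robot touches nothing.
It fails at once if a lens or the frame is tipped onto its side (over 0.8 rad) (angle between any of small_lens, frame, large_lens's own z axis and vertical above 0.8 rad).
It fails at once if the vial or the dropper bottle is knocked over (over 0.6 rad) (angle between any of vial, dropper's own z axis and vertical above 0.6 rad).
It also fails if it takes over 115 s, if anything falls off the work surface, if the arm or the gripper's body presses on something with over 40 N, if the wrist force passes 120 N, or if a joint passes its speed limit or range.

## Working session

There is one attempt and no reset: what is moved stays moved. The work goes in short steps, Python scripts to look and compute and a shell command to move; the robot and the scene stay as the last step left them, time stands still between calls to the robot, and variables do not carry over. Pictures are saved under pics/ and viewed, at most 14 in all, crops included, and the job is handed in when it is done.

```bash
ls; mkdir -p pics; python3 - <<'E'
from plant import r, optics
import cv2
s=r.get_state();print({k:(v if not hasattr(v,'round') else v) for k,v in s.items()}, r.grip_point_offset)
for n in("scene","top"):
    p,d=optics.snapshot(n);cv2.imwrite(f"pics/{n}0.png",p[:,:,::-1])
    import numpy as np;np.save(f"{n}0.npy",d);print(n,optics.get_calibration(n))
E
```

```text
pics
{'clock': 0.0, 'q': array([-1.09819133,  0.68999254, -0.19453179,  1.56631749,  0.15732859,
        0.90251285, -0.21509487]), 'qd': array([ 0.00027808, -0.00149981, -0.00167133,  0.00085508,  0.00076042,
        0.00050663, -0.00166509]), 'joint_torque': array([-1.56169306e-03, -5.27555144e+01, -1.26768060e+00, -1.53434533e+01,
       -5.27176692e-02,  6.36090888e-03,  1.77068428e-04]), 'tool_pos': array([0.26531394, 0.56520206, 0.23791223]), 'eef_rot': array([ 2.17588928e-01,  9.76040070e-01, -9.08010968e-04, -1.28616749e-04]), 'contact_force': array([-0.210243  ,  0.31204294,  0.18704057]), 'moment': array([-0.03805437,  0.05577963, -0.01153638]), 'finger_force': 0.0, 'opening': 1.0006458152191158} -0.0187
scene {'fx': 430.9332490829362, 'fy': 430.9332490829362, 'cx': 254.83229489479797, 'cy': 192.11435033692936, 'D': array([-0.02657072,  0.        ,  0.        ,  0.        ,  0.        ]), 'extrinsics': array([[ 0.60847516,  0.79335391, -0.01864264, -0.30079996],
       [ 0.53776685, -0.42949668, -0.72549253, -0.29738574],
       [-0.58357929,  0.43141879, -0.6879775 ,  1.45674379],
       [ 0.        ,  0.        ,  0.        ,  1.        ]])}
top {'fx': 425.9390798407, 'fy': 425.9390798407, 'cx': 254.31506647260008, 'cy': 198.89565101153255, 'D': array([-0.05042406,  0.        ,  0.        ,  0.        ,  0.        ]), 'extrinsics': array([[ 0.02831622, -0.99943045,  0.0183565 , -0.06664962],
       [-0.98884485, -0.03069333, -0.14575248,  0.55686089],
       [ 0.14623289, -0.01402458, -0.98915077,  0.96974987],
       [ 0.        ,  0.        ,  0.        ,  1.        ]])}
```

View pics/scene0.png

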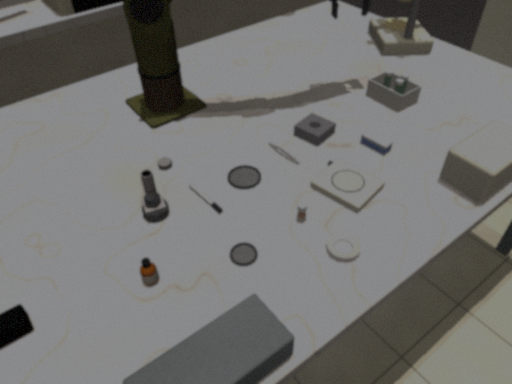

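View pics/top0.png

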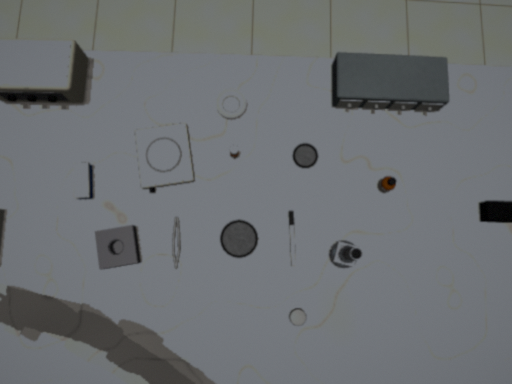

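The scene picture shows the stack at (150,195). In the top picture the stack is at (348,254), block bore (118,247), large cap (239,238), small cap (305,155), window (164,155), vial (235,153) and dropper (388,183). I'll enlarge these in the top view.

```bash
cat > h.py <<'E'
import numpy as np, cv2
from plant import r, optics
def ray(n,u,v):
    c=optics.get_calibration(n);K=np.array([[c['fx'],0,c['cx']],[0,c['fy'],c['cy']],[0,0,1]])
    p=cv2.undistortPoints(np.array([[[u,v]]],float),K,c['D'])[0,0]
    R,t=c['extrinsics'][:3,:3],c['extrinsics'][:3,3]
    return -R.T@t, R.T@np.r_[p,1]
def at(n,u,v,z):
    o,d=ray(n,u,v); return o+d*(z-o[2])/d[2]
def proj(n,P):
    c=optics.get_calibration(n);K=np.array([[c['fx'],0,c['cx']],[0,c['fy'],c['cy']],[0,0,1]])
    E=c['extrinsics'];return cv2.projectPoints(np.atleast_2d(np.array(P,float)),cv2.Rodrigues(E[:3,:3])[0],E[:3,3],K,c['D'])[0][:,0]
def crop(p,u,v,h,s):
    return cv2.resize(p[v-h:v+h,u-h:u+h],None,fx=s,fy=s,interpolation=cv2.INTER_CUBIC)
def yaw():
    from scipy.spatial.transform import Rotation as R
    return R.from_quat(r.get_state()['eef_rot']).as_matrix()
E
python3 - <<'E'
from h import *
p=cv2.imread("pics/top0.png");p=cv2.convertScaleAbs(p,alpha=1.7)
L=[(348,254),(118,247),(239,238),(305,155),(164,155),(388,183)]
m=[crop(p,u,v,30,4.4) for u,v in L]
cv2.imwrite("pics/crops.png",np.vstack([np.hstack(m[:3]),np.hstack(m[3:])]))
for n,(u,v),z in zip("stack block lcap scap win drop".split(),L,[.133,.036,.008,.008,.022,.068]):print(n,at("top",u,v,z).round(4))
print('vial',at("top",235,153,.05))
E
```

```text
stack [ 0.4326 -0.2518  0.133 ]
block [0.4354 0.2665 0.036 ]
lcap [ 0.4668 -0.0162  0.008 ]
scap [ 0.6783 -0.1741  0.008 ]
win [0.6635 0.1743 0.022 ]
drop [ 0.6021 -0.3626  0.068 ]
vial [ 6.66777782e-01 -6.65193039e-04  5.00000000e-02]
```

View pics/crops.png

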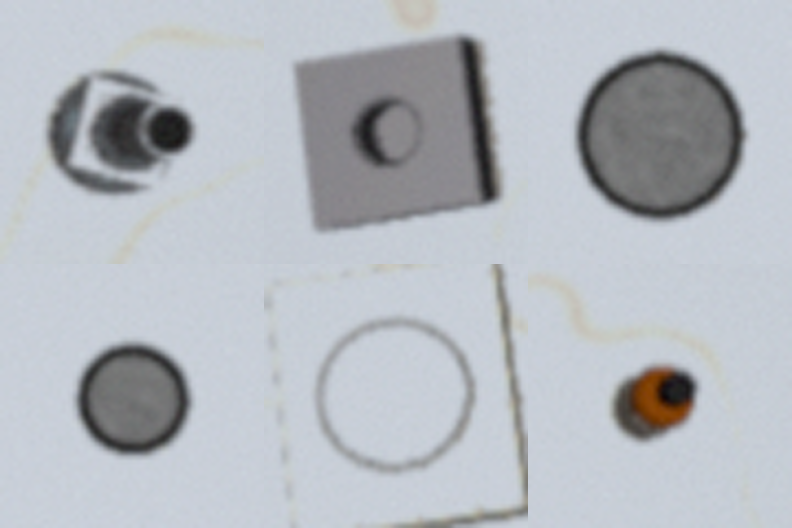

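The crops show the tube's top at crop (168,130). The block's top corners average (126,133) in its panel and the caps' rings are centred near (132,134). The window ring is centred at (131,130), and the frame's left edge runs (90,80)–(70,163). Next I turn these into world positions and cross-check with the depth.

```bash
python3 - <<'E'
from h import *
for n,u,v,z in [("tubetop",355.8,253.1,.133),("block",116.2,246.8,.036),("lcap",238.7,238.2,.008),("scap",304.9,155.2,.008),("win",163.5,154.1,.022),("llens",342.5,253.5,.024)]:
    P=at("top",u,v,z);print(n,P.round(4),"scene px",proj("scene",P).round(1))
d=np.load("top0.npy")
for u,v in [(356,253),(116,246),(239,238),(305,155),(164,155),(200,220)]:
    o,y=ray("top",u,v);print(u,v,(o+y*d[v,u]).round(4))
p=cv2.imread("pics/scene0.png");p=cv2.convertScaleAbs(p,alpha=1.7)
m=[crop(p,u,v,30,4.4) for u,v in [(151,195),(316,128),(244,177),(243,253),(348,181)]]
cv2.imwrite("pics/crops2.png",np.vstack([np.hstack(m[:3]),np.hstack(m[3:]+[m[0]*0])]))
E
```

```text
tubetop [ 0.4349 -0.2686  0.133 ] scene px [[146.1 172.8]]
block [0.4357 0.2708 0.036 ] scene px [[314.2 123.8]]
lcap [ 0.4663 -0.0155  0.008 ] scene px [[244.  175.3]]
scap [ 0.6778 -0.1739  0.008 ] scene px [[243.2 251.8]]
win [0.6657 0.1757 0.022 ] scene px [[347.6 180.4]]
llens [ 0.436  -0.2645  0.024 ] scene px [[156.2 205.5]]
356 253 [ 0.4352 -0.2698  0.1301]
116 246 [0.4383 0.2804 0.0064]
239 238 [ 0.4671 -0.0161  0.0027]
305 155 [ 6.805e-01 -1.752e-01 -3.000e-04]
164 155 [0.6628 0.1738 0.0247]
200 220 [0.5082 0.0808 0.001 ]
```

View pics/crops2.png

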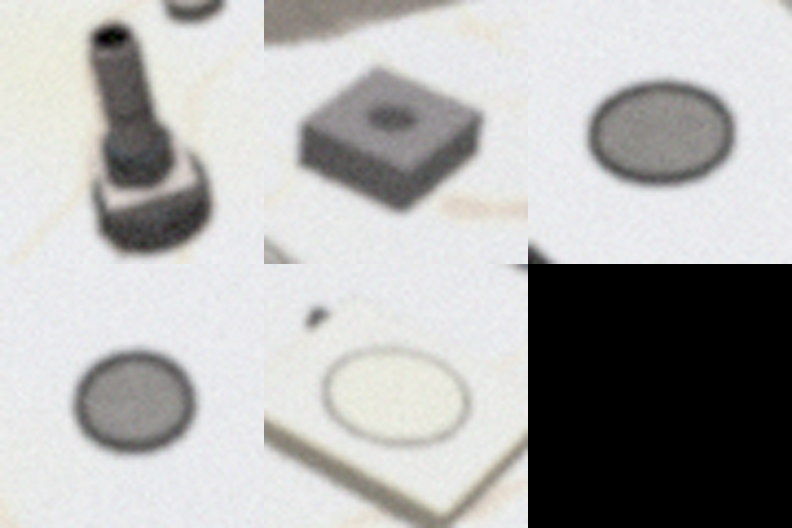

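The scene view agrees to about 1 px: tube top (145.9,173.2) against predicted (146.1,172.8), and block (314.7,124.4) against (314.2,123.8). Moving now.

```bash
cat >> h.py <<'E'
def go(x,y,z,ang=None):
    s=r.get_state();M=yaw();d=M.T@(np.array([x,y,z])-s['tool_pos'])*100
    a=np.degrees(np.arctan2(M[1,1],M[0,1]))
    print('t %.2f'%s['clock'],'pos',s['tool_pos'].round(4),'move cm',d.round(2),'yaw y %.1f'%a,'tilt',M[:,2].round(3),'op %.3f'%s['opening'],'ff %.1f'%s['finger_force'],'F',s['contact_force'].round(1),'q7 %.2f'%s['q'][6])
E
python3 -m creep '[{"grip":1,"tx":-3.4,"ty":-2.3},{"grip":1,"tx":-3.4,"ty":-2.3},{"grip":1,"tx":-3.4,"ty":-2.3},{"grip":1,"tx":-3.4,"ty":-2.3},{"grip":1,"tx":-3.4,"ty":-2.3},{"grip":1,"tx":-3.4,"ty":-2.3},{"grip":1,"tx":-3.4,"ty":-2.3},{"grip":1,"tx":-3.4,"ty":-2.3}]' 20
python3 -m creep '[{"grip":1,"spin":-5.8},{"grip":1,"spin":-5.8},{"grip":1}]'
python3 -c "
from h import *
go(.435,-.2685,.2)"
```

```text
t 0.10 pos [0.2653 0.5653 0.238 ] move cm [-50.77 -68.27   3.92] yaw y 64.9 tilt [-0.001 -0.002 -1.   ] op 1.001 ff 0.0 F [-0.2 -0.3  0.2] q7 -0.22$[0]: bad value
$[0]: bad value
```

All keys seem to be required in each row.

```bash
python3 -m creep '[{"grip":1,"tx":-3.4,"ty":-2.3,"tz":0,"spin":0},{"grip":1,"tx":-3.4,"ty":-2.3,"tz":0,"spin":0},{"grip":1,"tx":-3.4,"ty":-2.3,"tz":0,"spin":0},{"grip":1,"tx":-3.4,"ty":-2.3,"tz":0,"spin":0},{"grip":1,"tx":-3.4,"ty":-2.3,"tz":0,"spin":0},{"grip":1,"tx":-3.4,"ty":-2.3,"tz":0,"spin":0},{"grip":1,"tx":-3.4,"ty":-2.3,"tz":0,"spin":0},{"grip":1,"tx":-3.4,"ty":-2.3,"tz":0,"spin":0}]' 20
python3 -m creep '[{"grip":1,"tx":0,"ty":0,"tz":0,"spin":-5.8},{"grip":1,"tx":0,"ty":0,"tz":0,"spin":-5.8},{"grip":1,"tx":0,"ty":0,"tz":0,"spin":0}]'
python3 -c "
from h import *
go(.435,-.2685,.2)"
```

```text
clock: 0.77
tool_pos: [0.4341, 0.2817, 0.2386]
eef_rot: [0.217, 0.976, -0.0, -0.0]
contact_force: [0.7, 0.5, -0.2]
opening: 1.0
finger_force: 0.0
clock: 1.02
tool_pos: [0.4339, 0.2825, 0.2385]
eef_rot: [0.118, 0.993, -0.0, -0.0]
contact_force: [0.3, -0.1, -0.2]
opening: 1.004
finger_force: 0.0
t 1.02 pos [0.4339 0.2825 0.2385] move cm [-12.99 -53.55   3.86] yaw y 76.5 tilt [-0.001 -0.    -1.   ] op 1.004 ff 0.0 F [ 0.3 -0.1 -0.2] q7 0.43
```

```bash
python3 -m creep '[{"grip":1,"tx":-0.93,"ty":-3.83,"tz":0,"spin":0},{"grip":1,"tx":-0.93,"ty":-3.83,"tz":0,"spin":0},{"grip":1,"tx":-0.93,"ty":-3.83,"tz":0,"spin":0},{"grip":1,"tx":-0.93,"ty":-3.83,"tz":0,"spin":0},{"grip":1,"tx":-0.93,"ty":-3.83,"tz":0,"spin":0},{"grip":1,"tx":-0.93,"ty":-3.83,"tz":0,"spin":0},{"grip":1,"tx":-0.93,"ty":-3.83,"tz":0,"spin":0},{"grip":1,"tx":-0.93,"ty":-3.83,"tz":0,"spin":0}]' 20
python3 -m creep '[{"grip":1,"tx":-0.93,"ty":-3.83,"tz":0,"spin":0},{"grip":1,"tx":-0.93,"ty":-3.83,"tz":0,"spin":0},{"grip":1,"tx":-0.93,"ty":-3.83,"tz":0,"spin":0},{"grip":1,"tx":-0.93,"ty":-3.83,"tz":0,"spin":0},{"grip":1,"tx":-0.93,"ty":-3.83,"tz":0,"spin":0},{"grip":1,"tx":-0.93,"ty":-3.83,"tz":0,"spin":0},{"grip":1,"tx":0,"ty":0,"tz":0,"spin":0},{"grip":1,"tx":0,"ty":0,"tz":0,"spin":0}]'
python3 -c "
from h import *
go(.435,-.2685,.098)
for n in ('scene','top'):
    p,_=optics.snapshot(n);cv2.imwrite(f'pics/{n}1.png',p[:,:,::-1])
p=cv2.convertScaleAbs(cv2.imread('pics/scene1.png'),alpha=1.7);t=cv2.convertScaleAbs(cv2.imread('pics/top1.png'),alpha=1.7)
cv2.imwrite('pics/c1.png',np.hstack([crop(p,150,165,50,4),crop(t,350,240,50,4)]))
"
```

```text
clock: 1.68
tool_pos: [0.4338, -0.0328, 0.2387]
eef_rot: [0.119, 0.993, 0.0, -0.0]
contact_force: [0.6, -0.7, 0.2]
opening: 0.997
finger_force: 0.0
clock: 2.35
tool_pos: [0.4341, -0.27, 0.2382]
eef_rot: [0.121, 0.993, -0.0, -0.0]
contact_force: [0.7, 0.7, -0.3]
opening: 0.999
finger_force: 0.0
t 2.35 pos [ 0.4341 -0.27    0.2382] move cm [-0.05  0.17 14.02] yaw y 76.1 tilt [-0. -0. -1.] op 0.999 ff 0.0 F [ 0.7  0.7 -0.3] q7 1.50
```

View pics/c1.png

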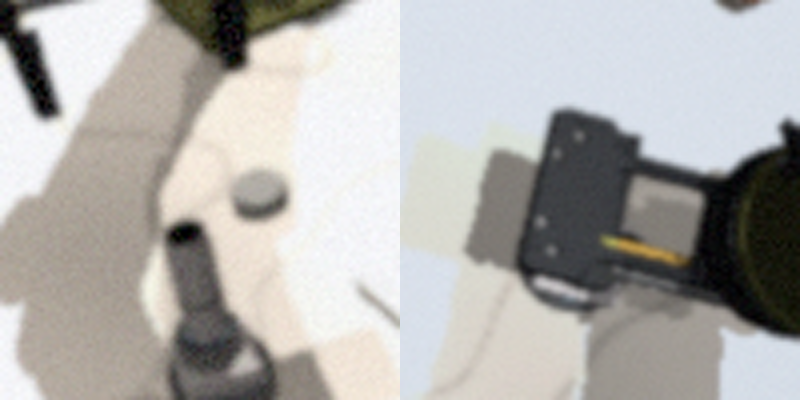

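The left crop shows the open fingers, tips at crop (45,115) and (232,65), straddling the line above the tube top at (185,233). In the top view the gripper covers the stack. Descending and gripping.

```bash
python3 -m creep '[{"grip":1,"tx":-0.05,"ty":0.16,"tz":2.8,"spin":0},{"grip":1,"tx":0,"ty":0,"tz":2.8,"spin":0},{"grip":1,"tx":0,"ty":0,"tz":2.8,"spin":0},{"grip":1,"tx":0,"ty":0,"tz":2.8,"spin":0},{"grip":1,"tx":0,"ty":0,"tz":2.0,"spin":0},{"grip":1,"tx":0,"ty":0,"tz":0.8,"spin":0},{"grip":1,"tx":0,"ty":0,"tz":0,"spin":0},{"grip":1,"tx":0,"ty":0,"tz":0,"spin":0}]' 20
python3 -m creep '[{"grip":-1,"tx":0,"ty":0,"tz":0,"spin":0},{"grip":-1,"tx":0,"ty":0,"tz":0,"spin":0},{"grip":-1,"tx":0,"ty":0,"tz":0,"spin":0},{"grip":-1,"tx":0,"ty":0,"tz":0,"spin":0},{"grip":-1,"tx":0,"ty":0,"tz":0,"spin":0},{"grip":-1,"tx":0,"ty":0,"tz":0,"spin":0},{"grip":-1,"tx":0,"ty":0,"tz":0,"spin":0},{"grip":-1,"tx":0,"ty":0,"tz":0,"spin":0}]' 20
python3 -c "
from h import *
go(.435,-.2685,.238)"
```

```text
clock: 3.12
tool_pos: [0.4362, -0.2654, 0.0992]
eef_rot: [0.117, 0.993, 0.0, 0.0]
contact_force: [-0.9, 0.7, 0.3]
opening: 1.001
finger_force: 0.0
clock: 3.78
tool_pos: [0.4355, -0.2667, 0.0987]
eef_rot: [0.118, 0.993, 0.0, 0.0]
contact_force: [0.2, -0.3, 0.2]
opening: 0.422
finger_force: 0.0
t 3.78 pos [ 0.4355 -0.2667  0.0987] move cm [  0.    -0.19 -13.93] yaw y 76.5 tilt [ 0.  0. -1.] op 0.422 ff 0.0 F [ 0.2 -0.3  0.2] q7 1.38
```

```bash
python3 -m creep '[{"grip":-1,"tx":0,"ty":-0.15,"tz":0,"spin":0},{"grip":-1,"tx":0,"ty":0,"tz":0,"spin":0},{"grip":-1,"tx":0,"ty":0,"tz":0,"spin":0},{"grip":-1,"tx":0,"ty":0,"tz":0,"spin":0},{"grip":-1,"tx":0,"ty":0,"tz":0,"spin":0},{"grip":-1,"tx":0,"ty":0,"tz":0,"spin":0}]' 20
python3 -m creep '[{"grip":-1,"tx":0,"ty":0,"tz":-0.5,"spin":0},{"grip":-1,"tx":0,"ty":0,"tz":-1,"spin":0},{"grip":-1,"tx":0,"ty":0,"tz":-2,"spin":0},{"grip":-1,"tx":0,"ty":0,"tz":-2,"spin":0},{"grip":-1,"tx":0,"ty":0,"tz":-2,"spin":0},{"grip":-1,"tx":0,"ty":0,"tz":-2,"spin":0},{"grip":-1,"tx":0,"ty":0,"tz":0,"spin":0}]' 20
python3 -c "
from h import *
go(.4357,.2708,.195)"
```

```text
clock: 4.28
tool_pos: [0.4351, -0.2681, 0.0986]
eef_rot: [0.118, 0.993, 0.0, -0.0]
contact_force: [-0.0, 0.0, 0.1]
opening: 0.305
finger_force: 20.0
clock: 4.87
tool_pos: [0.4371, -0.2689, 0.1977]
eef_rot: [0.118, 0.993, -0.001, 0.003]
contact_force: [0.4, -0.2, -1.0]
opening: 0.304
finger_force: 20.0
t 4.87 pos [ 0.4371 -0.2689  0.1977] move cm [12.78 52.43  0.11] yaw y 76.4 tilt [ 0.006 -0.003 -1.   ] op 0.304 ff 20.0 F [ 0.4 -0.2 -1. ] q7 1.46
```

```bash
python3 -m creep '[{"grip":-1,"tx":0.4,"ty":1.7,"tz":0,"spin":0},{"grip":-1,"tx":0.91,"ty":3.75,"tz":0,"spin":0},{"grip":-1,"tx":0.91,"ty":3.75,"tz":0,"spin":0},{"grip":-1,"tx":0.91,"ty":3.75,"tz":0,"spin":0},{"grip":-1,"tx":0.91,"ty":3.75,"tz":0,"spin":0},{"grip":-1,"tx":0.91,"ty":3.75,"tz":0,"spin":0},{"grip":-1,"tx":0.91,"ty":3.75,"tz":0,"spin":0},{"grip":-1,"tx":0.91,"ty":3.75,"tz":0,"spin":0}]'
python3 -m creep '[{"grip":-1,"tx":0.91,"ty":3.75,"tz":0,"spin":0},{"grip":-1,"tx":0.91,"ty":3.75,"tz":0,"spin":0},{"grip":-1,"tx":0.91,"ty":3.75,"tz":0,"spin":0},{"grip":-1,"tx":0.91,"ty":3.75,"tz":0,"spin":0},{"grip":-1,"tx":0.91,"ty":3.75,"tz":0,"spin":0},{"grip":-1,"tx":0.91,"ty":3.75,"tz":0,"spin":0},{"grip":-1,"tx":0.55,"ty":2.0,"tz":0,"spin":0},{"grip":-1,"tx":0,"ty":0,"tz":0,"spin":0}]'
python3 -m creep '[{"grip":-1,"tx":0,"ty":0,"tz":0,"spin":0},{"grip":-1,"tx":0,"ty":0,"tz":0,"spin":0}]'
python3 -c "
from h import *
go(.4357,.2708,.12)
for n in ('scene','top'):
    p,_=optics.snapshot(n);cv2.imwrite(f'pics/{n}2.png',p[:,:,::-1])
p=cv2.convertScaleAbs(cv2.imread('pics/scene2.png'),alpha=1.7);t=cv2.convertScaleAbs(cv2.imread('pics/top2.png'),alpha=1.7)
cv2.imwrite('pics/c2.png',np.hstack([crop(p,314,110,40,5),crop(t,345,254,30,6.6667)]))
"
```

```text
clock: 5.53
tool_pos: [0.4341, 0.0213, 0.1938]
eef_rot: [0.118, 0.993, 0.0, -0.0]
contact_force: [0.8, -0.5, -1.3]
opening: 0.306
finger_force: 20.0
clock: 6.2
tool_pos: [0.4325, 0.2789, 0.1939]
eef_rot: [0.114, 0.994, 0.003, 0.0]
contact_force: [0.7, 0.3, -1.0]
opening: 0.303
finger_force: 20.0
clock: 6.37
tool_pos: [0.4334, 0.2703, 0.1935]
eef_rot: [0.118, 0.993, -0.001, -0.0]
contact_force: [-0.7, -0.6, -1.5]
opening: 0.301
finger_force: 20.0
t 6.37 pos [0.4334 0.2703 0.1935] move cm [-0.22  0.12  7.35] yaw y 76.4 tilt [-0.001 -0.002 -1.   ] op 0.301 ff 20.0 F [-0.7 -0.6 -1.5] q7 0.48
```

View pics/c2.png

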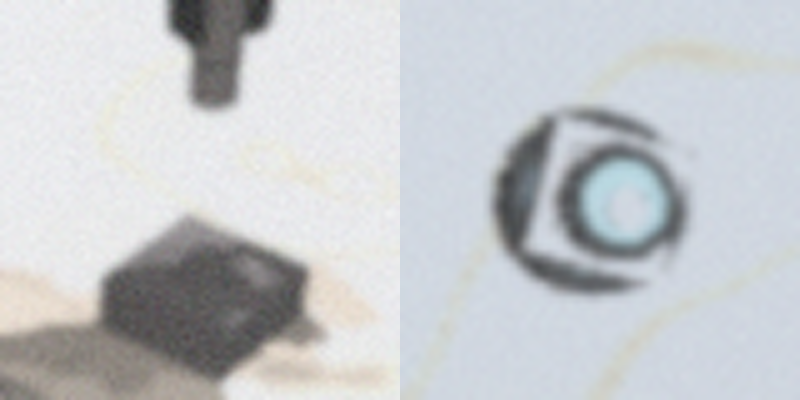

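The left crop shows the tube hanging straight, lower end about (214,98), above the block. The right crop shows the small lens's glass at (625,201), the frame's left corners at (555,118) and (522,245), and the large lens under them.

```bash
python3 - <<'E'
from h import *
for x,y in[(.4334,.2703),(.4357,.2708)]: print(proj("scene",[[x,y,.153],[x,y,.036]]).round(1).tolist())
print("slens",at("top",348.35,253.75,.058),"frame",at("top",344.9,253.3,.038))
a,b=at("top",315+155/6.667-.4,224+118/6.667-.4,.038),at("top",315+122/6.667-.4,224+245/6.667-.4,.038)
print(np.degrees(np.arctan2(*(b-a)[[1,0]])),np.linalg.norm(a-b))
t=cv2.convertScaleAbs(cv2.imread('pics/top2.png'),alpha=1.7)
E
```

```text
[[316.6, 89.0], [313.5, 123.5]]
[[317.3, 89.3], [314.2, 123.8]]
slens [ 0.43496031 -0.27044852  0.058     ] frame [ 0.43629445 -0.26702488  0.038     ]
165.5102782201639 0.04639788305203292
```

Tube and TCP agree with the scene view. I stop just above the block and check the position before inserting.

```bash
python3 -m creep '[{"grip":-1,"tx":-0.26,"ty":0.16,"tz":2.5,"spin":0},{"grip":-1,"tx":0,"ty":0,"tz":3,"spin":0},{"grip":-1,"tx":0,"ty":0,"tz":3,"spin":0},{"grip":-1,"tx":0,"ty":0,"tz":2,"spin":0},{"grip":-1,"tx":0,"ty":0,"tz":0.4,"spin":0},{"grip":-1,"tx":0,"ty":0,"tz":0,"spin":0},{"grip":-1,"tx":0,"ty":0,"tz":0,"spin":0},{"grip":-1,"tx":0,"ty":0,"tz":0,"spin":0}]'
python3 -c "
from h import *
go(.4363,.2713,.0486)
P=[]
p,_=optics.snapshot('scene');cv2.imwrite('pics/scene3.png',p[:,:,::-1])
p=cv2.convertScaleAbs(p[:,:,::-1],alpha=2.2)
cv2.imwrite('pics/c3.png',crop(p,315,118,30,10))
"
```

```text
clock: 7.13
tool_pos: [0.4375, 0.2728, 0.0861]
eef_rot: [0.118, 0.993, 0.001, 0.001]
contact_force: [0.1, 0.5, -1.7]
opening: 0.302
finger_force: 20.0
t 7.13 pos [0.4375 0.2728 0.0861] move cm [ 0.09 -0.19  3.75] yaw y 76.4 tilt [ 0.002  0.001 -1.   ] op 0.302 ff 20.0 F [ 0.1  0.5 -1.7] q7 0.42
```

View pics/c3.png

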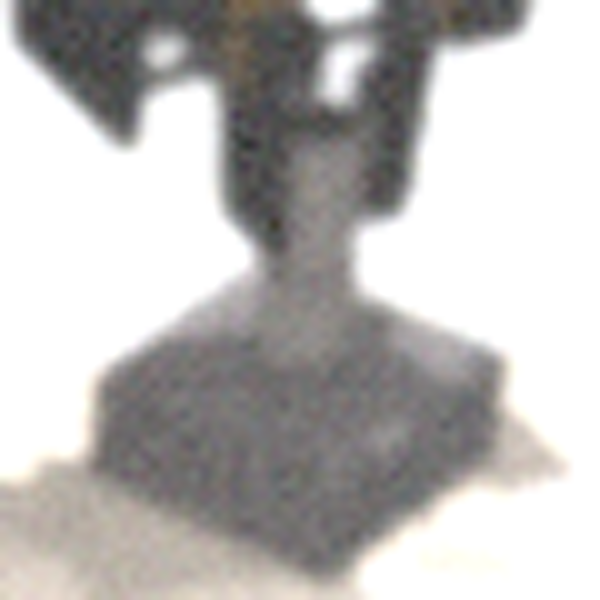

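The tube's lower end is at crop (306,352), centred over the block top to within about 1 px. I insert slowly and watch the force.

```bash
python3 -m creep '[{"grip":-1,"tx":0.03,"ty":-0.08,"tz":0,"spin":0},{"grip":-1,"tx":0,"ty":0,"tz":0.4,"spin":0},{"grip":-1,"tx":0,"ty":0,"tz":0.3,"spin":0},{"grip":-1,"tx":0,"ty":0,"tz":0.3,"spin":0},{"grip":-1,"tx":0,"ty":0,"tz":0.3,"spin":0},{"grip":-1,"tx":0,"ty":0,"tz":0.2,"spin":0},{"grip":-1,"tx":0,"ty":0,"tz":0,"spin":0}]'
python3 -c "
from h import *
go(.4363,.2713,.0486)"
```

```text
clock: 7.77
tool_pos: [0.4358, 0.2718, 0.0691]
eef_rot: [0.118, 0.993, -0.0, -0.0]
contact_force: [0.2, 0.4, -1.2]
opening: 0.302
finger_force: 20.0
t 7.77 pos [0.4358 0.2718 0.0691] move cm [-0.06 -0.04  2.05] yaw y 76.5 tilt [-0.001 -0.001 -1.   ] op 0.302 ff 20.0 F [ 0.2  0.4 -1.2] q7 0.42
```

Already 7 mm inside with no side force; continuing to the floor.

```bash
python3 -m creep '[{"grip":-1,"tx":0,"ty":0,"tz":0.4,"spin":0},{"grip":-1,"tx":0,"ty":0,"tz":0.4,"spin":0},{"grip":-1,"tx":0,"ty":0,"tz":0.4,"spin":0},{"grip":-1,"tx":0,"ty":0,"tz":0.4,"spin":0},{"grip":-1,"tx":0,"ty":0,"tz":0.2,"spin":0},{"grip":-1,"tx":0,"ty":0,"tz":0.1,"spin":0},{"grip":-1,"tx":0,"ty":0,"tz":0,"spin":0},{"grip":-1,"tx":0,"ty":0,"tz":0,"spin":0}]'
python3 -c "
from h import *
go(.4363,.2713,.0486)"
```

```text
clock: 8.43
tool_pos: [0.4361, 0.272, 0.0507]
eef_rot: [0.118, 0.993, 0.0, 0.0]
contact_force: [-0.5, 0.6, -1.0]
opening: 0.3
finger_force: 20.0
t 8.43 pos [0.4361 0.272  0.0507] move cm [-0.03 -0.06  0.21] yaw y 76.5 tilt [ 0.  0. -1.] op 0.300 ff 20.0 F [-0.5  0.6 -1. ] q7 0.41
```

```bash
python3 -m creep '[{"grip":-1,"tx":0,"ty":0,"tz":0.1,"spin":0},{"grip":-1,"tx":0,"ty":0,"tz":0.1,"spin":0},{"grip":-1,"tx":0,"ty":0,"tz":0.05,"spin":0},{"grip":-1,"tx":0,"ty":0,"tz":0,"spin":0}]'
python3 -m creep '[{"grip":0.2,"tx":0,"ty":0,"tz":0,"spin":0},{"grip":0.2,"tx":0,"ty":0,"tz":0,"spin":0},{"grip":0.2,"tx":0,"ty":0,"tz":0,"spin":0},{"grip":0.2,"tx":0,"ty":0,"tz":0,"spin":0},{"grip":0.2,"tx":0,"ty":0,"tz":0,"spin":0},{"grip":0.2,"tx":0,"ty":0,"tz":0,"spin":0}]'
python3 -m creep '[{"grip":0.2,"tx":0,"ty":0,"tz":-1,"spin":0},{"grip":0.2,"tx":0,"ty":0,"tz":-2.5,"spin":0},{"grip":0.2,"tx":0,"ty":0,"tz":-3,"spin":0},{"grip":0.2,"tx":0,"ty":0,"tz":-3,"spin":0},{"grip":0.2,"tx":0,"ty":0,"tz":-1,"spin":0}]'
python3 -c "
from h import *
go(.435,-.270,.15)
p,_=optics.snapshot('scene');cv2.imwrite('pics/scene4.png',p[:,:,::-1])
p=cv2.convertScaleAbs(p[:,:,::-1],alpha=2.2)
cv2.imwrite('pics/c4.png',crop(p,315,110,30,10))
"
```

```text
clock: 8.77
tool_pos: [0.4363, 0.2721, 0.0486]
eef_rot: [0.118, 0.993, 0.0, 0.0]
contact_force: [-0.1, -0.7, 3.1]
opening: 0.298
finger_force: 20.0
clock: 9.27
tool_pos: [0.4361, 0.2719, 0.0482]
eef_rot: [0.118, 0.993, -0.0, -0.0]
contact_force: [0.4, 0.4, -0.2]
opening: 0.602
finger_force: 0.0
clock: 9.68
tool_pos: [0.4375, 0.273, 0.1573]
eef_rot: [0.118, 0.993, 0.002, 0.002]
contact_force: [0.7, 0.5, -0.2]
opening: 0.597
finger_force: 0.0
t 9.68 pos [0.4375 0.273  0.1573] move cm [-12.48 -52.84   0.54] yaw y 76.4 tilt [ 0.005  0.003 -1.   ] op 0.597 ff 0.0 F [ 0.7  0.5 -0.2] q7 0.45
```

View pics/c4.png

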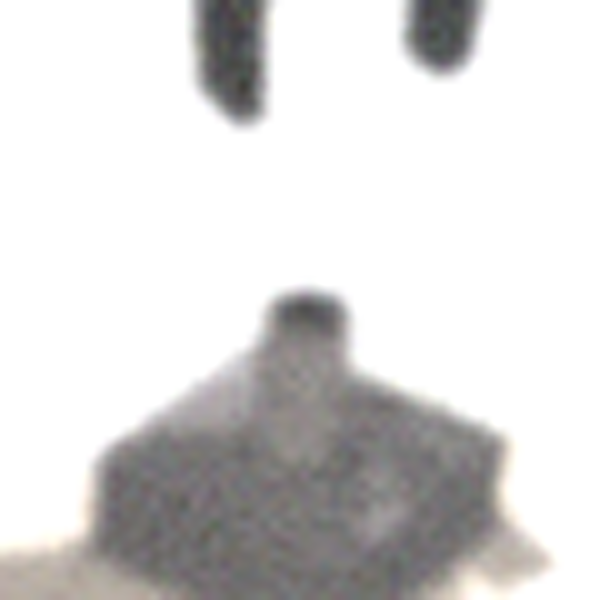

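The tube stands upright in the block, black top at crop (308,310), fingers clear. Now the small lens.

```bash
python3 -m creep '[{"grip":1,"tx":-0.4,"ty":-1.7,"tz":0,"spin":0},{"grip":1,"tx":-0.9,"ty":-3.8,"tz":0,"spin":0},{"grip":1,"tx":-0.9,"ty":-3.8,"tz":0,"spin":0},{"grip":1,"tx":-0.9,"ty":-3.8,"tz":0,"spin":0},{"grip":1,"tx":-0.9,"ty":-3.8,"tz":0,"spin":0},{"grip":1,"tx":-0.9,"ty":-3.8,"tz":0,"spin":0},{"grip":1,"tx":-0.9,"ty":-3.8,"tz":0,"spin":0},{"grip":1,"tx":-0.9,"ty":-3.8,"tz":0,"spin":0}]'
python3 -m creep '[{"grip":1,"tx":-0.9,"ty":-3.8,"tz":0,"spin":0},{"grip":1,"tx":-0.9,"ty":-3.8,"tz":0,"spin":0},{"grip":1,"tx":-0.9,"ty":-3.8,"tz":0,"spin":0},{"grip":1,"tx":-0.9,"ty":-3.8,"tz":0,"spin":0},{"grip":1,"tx":-0.9,"ty":-3.8,"tz":0,"spin":0},{"grip":1,"tx":-0.9,"ty":-3.8,"tz":0,"spin":0},{"grip":1,"tx":-0.4,"ty":-1.7,"tz":0,"spin":0},{"grip":1,"tx":0,"ty":0,"tz":0,"spin":0}]'
python3 -m creep '[{"grip":1,"tx":0,"ty":0,"tz":0,"spin":0},{"grip":1,"tx":0,"ty":0,"tz":0,"spin":0},{"grip":1,"tx":0,"ty":0,"tz":0,"spin":0}]'
python3 -c "
from h import *
go(.435,-.270,.046)"
```

```text
clock: 10.4
tool_pos: [0.4341, -0.0206, 0.1525]
eef_rot: [0.118, 0.993, -0.0, -0.001]
contact_force: [0.7, -1.4, 0.6]
opening: 0.997
finger_force: 0.0
clock: 11.07
tool_pos: [0.4322, -0.2763, 0.152]
eef_rot: [0.122, 0.992, -0.001, -0.001]
contact_force: [0.4, 0.0, -0.6]
opening: 1.0
finger_force: 0.0
clock: 11.32
tool_pos: [0.4341, -0.2685, 0.1529]
eef_rot: [0.116, 0.993, 0.001, -0.0]
contact_force: [0.2, 0.6, 0.4]
opening: 1.001
finger_force: 0.0
t 11.32 pos [ 0.4341 -0.2685  0.1529] move cm [-0.13 -0.14 10.69] yaw y 76.6 tilt [-0.001  0.002 -1.   ] op 1.001 ff 0.0 F [0.2 0.6 0.4] q7 1.36
```

```bash
python3 -m creep '[{"grip":1,"tx":-0.1,"ty":-0.14,"tz":2.5,"spin":0},{"grip":1,"tx":0,"ty":0,"tz":3,"spin":0},{"grip":1,"tx":0,"ty":0,"tz":3,"spin":0},{"grip":1,"tx":0,"ty":0,"tz":1.5,"spin":0},{"grip":1,"tx":0,"ty":0,"tz":0.7,"spin":0},{"grip":1,"tx":0,"ty":0,"tz":0,"spin":0},{"grip":1,"tx":0,"ty":0,"tz":0,"spin":0},{"grip":1,"tx":0,"ty":0,"tz":0,"spin":0}]'
python3 -c "
from h import *
go(.435,-.270,.046)"
```

```text
clock: 11.98
tool_pos: [0.4355, -0.272, 0.0473]
eef_rot: [0.118, 0.993, -0.0, 0.001]
contact_force: [0.0, -0.3, 0.4]
opening: 1.003
finger_force: 0.0
t 11.98 pos [ 0.4355 -0.272   0.0473] move cm [0.1  0.18 0.13] yaw y 76.5 tilt [ 0.002 -0.    -1.   ] op 1.003 ff 0.0 F [ 0.  -0.3  0.4] q7 1.25
```

```bash
python3 -m creep '[{"grip":0.3,"tx":0.05,"ty":0.1,"tz":0.1,"spin":0},{"grip":0.3,"tx":0,"ty":0,"tz":0,"spin":0},{"grip":0.2,"tx":0,"ty":0,"tz":0,"spin":0},{"grip":0.1,"tx":0,"ty":0,"tz":0,"spin":0},{"grip":0.0,"tx":0,"ty":0,"tz":0,"spin":0},{"grip":0,"tx":0,"ty":0,"tz":0,"spin":0},{"grip":0,"tx":0,"ty":0,"tz":0,"spin":0}]' 20
python3 -c "
from h import *
go(.435,-.270,.046)"
python3 -m creep '[{"grip":-0.1,"tx":0,"ty":0,"tz":0,"spin":0},{"grip":-0.5,"tx":0,"ty":0,"tz":0,"spin":0},{"grip":-0.5,"tx":0,"ty":0,"tz":0,"spin":0},{"grip":-0.5,"tx":0,"ty":0,"tz":0,"spin":0},{"grip":-0.5,"tx":0,"ty":0,"tz":0,"spin":0},{"grip":-0.5,"tx":0,"ty":0,"tz":0,"spin":0}]' 20
```

```text
clock: 12.57
tool_pos: [0.4344, -0.2712, 0.0452]
eef_rot: [0.118, 0.993, 0.0, 0.0]
contact_force: [-0.0, 0.3, -0.0]
opening: 0.508
finger_force: 0.0
t 12.57 pos [ 0.4344 -0.2712  0.0452] move cm [-0.03  0.13 -0.08] yaw y 76.5 tilt [ 0.  0. -1.] op 0.508 ff 0.0 F [-0.   0.3 -0. ] q7 1.25
clock: 13.07
tool_pos: [0.4345, -0.271, 0.0452]
eef_rot: [0.118, 0.993, 0.0, 0.0]
contact_force: [-0.4, 0.2, 0.3]
opening: 0.438
finger_force: 20.0
```

Gripped at 7 mm above its underside. Lifting and carrying it to the small cap.

```bash
python3 -m creep '[{"grip":-0.5,"tx":0,"ty":0,"tz":-0.5,"spin":0},{"grip":-0.5,"tx":0,"ty":0,"tz":-1.5,"spin":0},{"grip":-0.5,"tx":0,"ty":0,"tz":-2.5,"spin":0},{"grip":-0.5,"tx":0,"ty":0,"tz":-2,"spin":0},{"grip":-0.5,"tx":0,"ty":0,"tz":-1,"spin":0}]'
python3 -m creep '[{"grip":-0.5,"tx":-1.5,"ty":1.1,"tz":0,"spin":0},{"grip":-0.5,"tx":-3.0,"ty":2.1,"tz":0,"spin":0},{"grip":-0.5,"tx":-3.2,"ty":2.3,"tz":0,"spin":0},{"grip":-0.5,"tx":-3.2,"ty":2.3,"tz":0,"spin":0},{"grip":-0.5,"tx":-3.2,"ty":2.3,"tz":0,"spin":0},{"grip":-0.5,"tx":-3.2,"ty":2.3,"tz":0,"spin":0},{"grip":-0.5,"tx":-2.6,"ty":1.8,"tz":0,"spin":0},{"grip":-0.5,"tx":-1.4,"ty":1.0,"tz":0,"spin":0}]'
python3 -m creep '[{"grip":-0.5,"tx":0,"ty":0,"tz":0,"spin":0},{"grip":-0.5,"tx":0,"ty":0,"tz":0,"spin":0},{"grip":-0.5,"tx":0,"ty":0,"tz":0,"spin":0},{"grip":-0.5,"tx":0,"ty":0,"tz":0,"spin":0}]'
python3 -c "
from h import *
go(.6778,-.1739,.0102)
for n in ('scene','top'):
    p,_=optics.snapshot(n);cv2.imwrite(f'pics/{n}5.png',p[:,:,::-1])
p=cv2.convertScaleAbs(cv2.imread('pics/scene5.png'),alpha=1.7);t=cv2.convertScaleAbs(cv2.imread('pics/top5.png'),alpha=1.7)
cv2.imwrite('pics/c5.png',np.hstack([crop(p,243,235,30,6.6667),crop(t,345,254,30,6.6667)]))
"
```

```text
clock: 13.48
tool_pos: [0.4349, -0.2717, 0.1224]
eef_rot: [0.118, 0.993, -0.001, 0.001]
contact_force: [0.7, 0.1, -0.2]
opening: 0.438
finger_force: 20.0
clock: 14.15
tool_pos: [0.6806, -0.1697, 0.1199]
eef_rot: [0.116, 0.993, 0.001, 0.001]
contact_force: [0.7, -0.8, -0.7]
opening: 0.436
finger_force: 20.0
clock: 14.48
tool_pos: [0.6751, -0.175, 0.1199]
eef_rot: [0.119, 0.993, -0.001, -0.001]
contact_force: [0.2, -0.0, -0.7]
opening: 0.433
finger_force: 20.0
t 14.48 pos [ 0.6751 -0.175   0.1199] move cm [-0.26  0.2  10.96] yaw y 76.4 tilt [-0.003 -0.001 -1.   ] op 0.433 ff 20.0 F [ 0.2 -0.  -0.7] q7 1.23
```

View pics/c5.png

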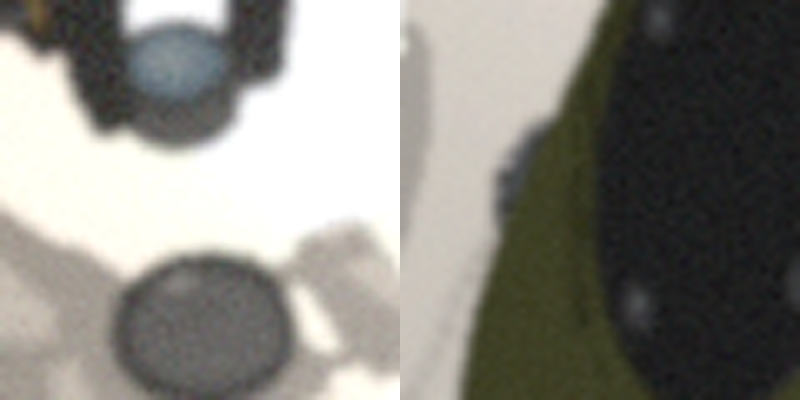

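The lens is held level at crop (178,85), with the cap below at (204,325). Lowering in two stages.

```bash
python3 -m creep '[{"grip":-0.5,"tx":-0.2,"ty":0.15,"tz":2,"spin":0},{"grip":-0.5,"tx":0,"ty":0,"tz":2.5,"spin":0},{"grip":-0.5,"tx":0,"ty":0,"tz":2.5,"spin":0},{"grip":-0.5,"tx":0,"ty":0,"tz":1.5,"spin":0},{"grip":-0.5,"tx":0,"ty":0,"tz":0.5,"spin":0},{"grip":-0.5,"tx":0,"ty":0,"tz":0,"spin":0},{"grip":-0.5,"tx":0,"ty":0,"tz":0,"spin":0},{"grip":-0.5,"tx":0,"ty":0,"tz":0,"spin":0}]'
python3 -m creep '[{"grip":-0.5,"tx":0,"ty":0,"tz":0,"spin":0},{"grip":-0.5,"tx":0,"ty":0,"tz":0,"spin":0},{"grip":-0.5,"tx":0,"ty":0,"tz":0,"spin":0}]'
python3 -c "
from h import *
go(.6778,-.1739,.0102)"
```

```text
clock: 15.25
tool_pos: [0.6806, -0.1724, 0.0319]
eef_rot: [0.118, 0.993, 0.0, 0.001]
contact_force: [-0.1, 0.6, -0.6]
opening: 0.434
finger_force: 20.0
clock: 15.5
tool_pos: [0.6799, -0.1723, 0.0311]
eef_rot: [0.118, 0.993, -0.0, 0.001]
contact_force: [0.5, -0.5, -1.2]
opening: 0.432
finger_force: 20.0
t 15.50 pos [ 0.6799 -0.1723  0.0311] move cm [ 0.17 -0.2   2.09] yaw y 76.5 tilt [ 0.001 -0.    -1.   ] op 0.432 ff 20.0 F [ 0.5 -0.5 -1.2] q7 1.19
```

```bash
python3 -m creep '[{"grip":-0.5,"tx":0.12,"ty":-0.15,"tz":0.5,"spin":0},{"grip":-0.5,"tx":0,"ty":0,"tz":0.6,"spin":0},{"grip":-0.5,"tx":0,"ty":0,"tz":0.5,"spin":0},{"grip":-0.5,"tx":0,"ty":0,"tz":0.3,"spin":0},{"grip":-0.5,"tx":0,"ty":0,"tz":0.1,"spin":0},{"grip":-0.5,"tx":0,"ty":0,"tz":0,"spin":0},{"grip":-0.5,"tx":0,"ty":0,"tz":0,"spin":0},{"grip":-0.5,"tx":0,"ty":0,"tz":0,"spin":0}]'
python3 -c "
from h import *
go(.6778,-.1739,.0102)"
```

```text
clock: 16.17
tool_pos: [0.6775, -0.1734, 0.0102]
eef_rot: [0.118, 0.993, -0.0, -0.0]
contact_force: [-2.4, 0.3, 3.3]
opening: 0.434
finger_force: 20.0
t 16.17 pos [ 0.6775 -0.1734  0.0102] move cm [-0.04 -0.04  0.  ] yaw y 76.5 tilt [-0.001 -0.    -1.   ] op 0.434 ff 20.0 F [-2.4  0.3  3.3] q7 1.19
```

```bash
python3 -m creep '[{"grip":0.4,"tx":0,"ty":0,"tz":0,"spin":0},{"grip":0.4,"tx":0,"ty":0,"tz":0,"spin":0},{"grip":0.4,"tx":0,"ty":0,"tz":0,"spin":0},{"grip":0.4,"tx":0,"ty":0,"tz":0,"spin":0},{"grip":0.4,"tx":0,"ty":0,"tz":0,"spin":0},{"grip":0.4,"tx":0,"ty":0,"tz":0,"spin":0}]'
python3 -m creep '[{"grip":0.4,"tx":0,"ty":0,"tz":-1,"spin":0},{"grip":0.4,"tx":0,"ty":0,"tz":-3,"spin":0},{"grip":0.4,"tx":0,"ty":0,"tz":-3.5,"spin":0},{"grip":0.4,"tx":0,"ty":0,"tz":-3.5,"spin":0},{"grip":0.4,"tx":0,"ty":0,"tz":-2,"spin":0}]'
python3 -m creep '[{"grip":1,"tx":1.2,"ty":2,"tz":0,"spin":0},{"grip":1,"tx":2,"ty":3.2,"tz":0,"spin":0},{"grip":1,"tx":2,"ty":3.2,"tz":0,"spin":0},{"grip":1,"tx":2,"ty":3.2,"tz":0,"spin":0},{"grip":1,"tx":2,"ty":3.2,"tz":0,"spin":0},{"grip":1,"tx":2,"ty":3.2,"tz":0,"spin":0},{"grip":1,"tx":1.2,"ty":2,"tz":0,"spin":0},{"grip":1,"tx":0,"ty":0,"tz":0,"spin":0}]'
python3 -c "
from h import *
go(.436,-.267,.1)
for n in ('scene','top'):
    p,_=optics.snapshot(n);cv2.imwrite(f'pics/{n}6.png',p[:,:,::-1])
t=cv2.convertScaleAbs(cv2.imread('pics/top6.png'),alpha=1.7)
cv2.imwrite('pics/c6.png',np.hstack([crop(t,304,155,20,10),crop(t,345,254,20,10)]))
"
```

```text
clock: 16.67
tool_pos: [0.6779, -0.1734, 0.0101]
eef_rot: [0.118, 0.993, 0.0, 0.0]
contact_force: [0.3, 0.2, -0.7]
opening: 0.699
finger_force: 0.0
clock: 17.08
tool_pos: [0.6799, -0.1735, 0.1453]
eef_rot: [0.118, 0.993, 0.0, 0.003]
contact_force: [0.3, 0.0, 0.9]
opening: 0.704
finger_force: 0.0
clock: 17.75
tool_pos: [0.6023, 0.0588, 0.1416]
eef_rot: [0.113, 0.994, 0.003, -0.0]
contact_force: [0.6, 1.2, 1.6]
opening: 0.997
finger_force: 0.0
t 17.75 pos [0.6023 0.0588 0.1416] move cm [  8.9  -35.5    3.97] yaw y 77.1 tilt [-0.     0.006 -1.   ] op 0.997 ff 0.0 F [0.6 1.2 1.6] q7 0.85
```

View pics/c6.png

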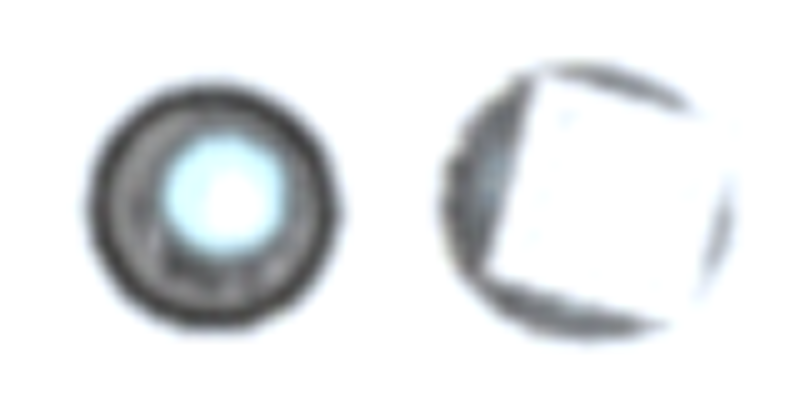

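The lens lies in the small cap: glass at crop (225,193), cap centre (213,205), the difference being mostly parallax. The frame's corners are at (533,80), (738,118), (698,312) and (487,272).

```bash
python3 - <<'E'
from h import *
C=[at("top",325+(x-400)/10-.45,234+y/10-.45,.038) for x,y in[(533,80),(738,118),(698,312),(487,272)]]
print(np.mean(C,0)); 
for i in range(4):
    d=C[(i+1)%4]-C[i];print(np.linalg.norm(d),np.degrees(np.arctan2(d[1],d[0]))%90)
print("slens",at("top",284+22.5-.45,135+19.3-.45,.023))
E
```

```text
[ 0.43689155 -0.2695566   0.038     ]
0.04943633239967664 81.10669226987774
0.04667426900957763 78.02849179009888
0.05058631377601277 80.83596041833694
0.046511790854186615 76.5986602199603
slens [ 0.67745931 -0.17466469  0.023     ]
```

```bash
python3 -m creep '[{"grip":1,"tx":0.4,"ty":-1.9,"tz":0,"spin":0},{"grip":1,"tx":0.9,"ty":-3.7,"tz":0,"spin":0},{"grip":1,"tx":0.9,"ty":-3.7,"tz":0,"spin":0},{"grip":1,"tx":0.9,"ty":-3.7,"tz":0,"spin":0},{"grip":1,"tx":0.9,"ty":-3.7,"tz":0,"spin":0},{"grip":1,"tx":0.9,"ty":-3.7,"tz":0,"spin":0},{"grip":1,"tx":0.9,"ty":-3.7,"tz":0,"spin":0},{"grip":1,"tx":0.9,"ty":-3.7,"tz":0,"spin":0}]'
python3 -m creep '[{"grip":1,"tx":0.9,"ty":-3.7,"tz":0,"spin":0},{"grip":1,"tx":0.7,"ty":-3.0,"tz":0,"spin":0},{"grip":1,"tx":0.3,"ty":-1.5,"tz":0,"spin":0},{"grip":1,"tx":0,"ty":0,"tz":2,"spin":-2.5},{"grip":1,"tx":0,"ty":0,"tz":2,"spin":0},{"grip":1,"tx":0,"ty":0,"tz":2,"spin":0},{"grip":1,"tx":0,"ty":0,"tz":1,"spin":0},{"grip":1,"tx":0,"ty":0,"tz":0,"spin":0}]'
python3 -m creep '[{"grip":1,"tx":0,"ty":0,"tz":0,"spin":0},{"grip":1,"tx":0,"ty":0,"tz":0,"spin":0},{"grip":1,"tx":0,"ty":0,"tz":0,"spin":0}]'
python3 -c "
from h import *
go(.437,-.2695,.028)"
```

```text
clock: 18.52
tool_pos: [0.4725, -0.2086, 0.1405]
eef_rot: [0.12, 0.993, -0.001, 0.0]
contact_force: [0.4, -0.5, 0.6]
opening: 1.003
finger_force: 0.0
clock: 19.18
tool_pos: [0.4346, -0.281, 0.0686]
eef_rot: [0.097, 0.995, -0.0, -0.002]
contact_force: [-0.1, 0.2, -0.9]
opening: 1.001
finger_force: 0.0
clock: 19.43
tool_pos: [0.4368, -0.2804, 0.0712]
eef_rot: [0.096, 0.995, -0.0, 0.001]
contact_force: [0.7, 0.6, 0.7]
opening: 1.0
finger_force: 0.0
t 19.43 pos [ 0.4368 -0.2804  0.0712] move cm [0.2  1.07 4.32] yaw y 78.9 tilt [ 0.002 -0.001 -1.   ] op 1.000 ff 0.0 F [0.7 0.6 0.7] q7 1.30
```

```bash
python3 -m creep '[{"grip":1,"tx":0.1,"ty":0.6,"tz":0,"spin":0},{"grip":1,"tx":0.1,"ty":0.47,"tz":1.0,"spin":0},{"grip":1,"tx":0,"ty":0,"tz":1.3,"spin":0},{"grip":1,"tx":0,"ty":0,"tz":1,"spin":0},{"grip":1,"tx":0,"ty":0,"tz":0.6,"spin":0},{"grip":1,"tx":0,"ty":0,"tz":0,"spin":0},{"grip":1,"tx":0,"ty":0,"tz":0,"spin":0},{"grip":1,"tx":0,"ty":0,"tz":0,"spin":0}]'
python3 -m creep '[{"grip":0.6,"tx":0,"ty":0,"tz":0,"spin":0},{"grip":0.5,"tx":0,"ty":0,"tz":0,"spin":0},{"grip":0.4,"tx":0,"ty":0,"tz":0,"spin":0},{"grip":0.3,"tx":0,"ty":0,"tz":0,"spin":0}]'
python3 -c "
from h import *
go(.437,-.2695,.028)"
```

```text
clock: 20.1
tool_pos: [0.4365, -0.269, 0.0315]
eef_rot: [0.096, 0.995, -0.0, 0.0]
contact_force: [0.2, -0.3, -0.4]
opening: 1.003
finger_force: 0.0
clock: 20.43
tool_pos: [0.4364, -0.269, 0.0314]
eef_rot: [0.096, 0.995, -0.0, 0.0]
contact_force: [0.6, -0.8, 0.5]
opening: 0.723
finger_force: 0.0
t 20.43 pos [ 0.4364 -0.269   0.0314] move cm [-0.07 -0.03  0.34] yaw y 78.9 tilt [ 0. -0. -1.] op 0.723 ff 0.0 F [ 0.6 -0.8  0.5] q7 1.24
```

```bash
python3 -m creep '[{"grip":0.3,"tx":0,"ty":0,"tz":0.3,"spin":0},{"grip":0.2,"tx":0,"ty":0,"tz":0,"spin":0},{"grip":0.1,"tx":0,"ty":0,"tz":0,"spin":0},{"grip":0,"tx":0,"ty":0,"tz":0,"spin":0},{"grip":-0.4,"tx":0,"ty":0,"tz":0,"spin":0},{"grip":-0.4,"tx":0,"ty":0,"tz":0,"spin":0},{"grip":-0.4,"tx":0,"ty":0,"tz":0,"spin":0},{"grip":-0.4,"tx":0,"ty":0,"tz":0,"spin":0}]' 20
python3 -c "
from h import *
go(.437,-.2695,.028)"
python3 -m creep '[{"grip":-0.4,"tx":0,"ty":0,"tz":-0.5,"spin":0},{"grip":-0.4,"tx":0,"ty":0,"tz":-1.5,"spin":0},{"grip":-0.4,"tx":0,"ty":0,"tz":-2.5,"spin":0},{"grip":-0.4,"tx":0,"ty":0,"tz":-2.5,"spin":0},{"grip":-0.4,"tx":0,"ty":0,"tz":-2.5,"spin":0},{"grip":-0.4,"tx":0,"ty":0,"tz":-1.5,"spin":0},{"grip":-0.4,"tx":0,"ty":0,"tz":0,"spin":0},{"grip":-0.4,"tx":0,"ty":0,"tz":0,"spin":0}]' 20
python3 -c "
from h import *
go(.6657,.1757,.13)"
```

```text
clock: 21.1
tool_pos: [0.4363, -0.2689, 0.0282]
eef_rot: [0.096, 0.995, 0.0, -0.0]
contact_force: [-0.5, -0.5, -1.3]
opening: 0.567
finger_force: 19.8
t 21.10 pos [ 0.4363 -0.2689  0.0282] move cm [-0.08 -0.05  0.02] yaw y 79.0 tilt [-0.  0. -1.] op 0.567 ff 19.8 F [-0.5 -0.5 -1.3] q7 1.24
clock: 21.77
tool_pos: [0.4365, -0.2692, 0.1388]
eef_rot: [0.096, 0.995, -0.0, 0.001]
contact_force: [-0.4, -0.0, -0.7]
opening: 0.568
finger_force: 19.8
t 21.77 pos [ 0.4365 -0.2692  0.1388] move cm [-13.95  48.07   0.87] yaw y 78.9 tilt [ 0.001 -0.001 -1.   ] op 0.568 ff 19.8 F [-0.4 -0.  -0.7] q7 1.34
```

```bash
python3 -m creep '[{"grip":-0.4,"tx":-0.4,"ty":1.4,"tz":0,"spin":0},{"grip":-0.4,"tx":-0.8,"ty":2.8,"tz":0,"spin":0},{"grip":-0.4,"tx":-1.1,"ty":3.8,"tz":0,"spin":0},{"grip":-0.4,"tx":-1.1,"ty":3.8,"tz":0,"spin":0},{"grip":-0.4,"tx":-1.1,"ty":3.8,"tz":0,"spin":0},{"grip":-0.4,"tx":-1.1,"ty":3.8,"tz":0,"spin":0},{"grip":-0.4,"tx":-1.1,"ty":3.8,"tz":0,"spin":0},{"grip":-0.4,"tx":-1.1,"ty":3.8,"tz":0,"spin":0}]'
python3 -m creep '[{"grip":-0.4,"tx":-1.1,"ty":3.8,"tz":0,"spin":0},{"grip":-0.4,"tx":-1.1,"ty":3.8,"tz":0,"spin":0},{"grip":-0.4,"tx":-1.1,"ty":3.8,"tz":0,"spin":0},{"grip":-0.4,"tx":-1.1,"ty":3.8,"tz":0,"spin":0},{"grip":-0.4,"tx":-1.1,"ty":3.8,"tz":0,"spin":0},{"grip":-0.4,"tx":-0.7,"ty":2.1,"tz":0,"spin":0},{"grip":-0.4,"tx":0,"ty":0,"tz":0,"spin":0},{"grip":-0.4,"tx":0,"ty":0,"tz":0,"spin":0}]'
python3 -m creep '[{"grip":-0.4,"tx":0,"ty":0,"tz":0,"spin":0},{"grip":-0.4,"tx":0,"ty":0,"tz":0,"spin":0},{"grip":-0.4,"tx":0,"ty":0,"tz":0,"spin":0},{"grip":-0.4,"tx":0,"ty":0,"tz":0,"spin":0}]'
python3 -c "
from h import *
go(.6657,.1757,.0262)
for n in ('scene','top'):
    p,_=optics.snapshot(n);cv2.imwrite(f'pics/{n}7.png',p[:,:,::-1])
p=cv2.convertScaleAbs(cv2.imread('pics/scene7.png'),alpha=1.4);t=cv2.convertScaleAbs(cv2.imread('pics/top7.png'),alpha=1.4)
cv2.imwrite('pics/c7.png',np.hstack([crop(p,348,160,40,5),crop(t,345,254,20,10)]))
"
```

```text
clock: 22.43
tool_pos: [0.564, -0.0171, 0.1364]
eef_rot: [0.096, 0.995, -0.0, -0.002]
contact_force: [1.2, -0.3, -2.2]
opening: 0.568
finger_force: 19.8
clock: 23.1
tool_pos: [0.6646, 0.178, 0.1358]
eef_rot: [0.095, 0.996, -0.001, -0.001]
contact_force: [0.1, -0.8, -0.8]
opening: 0.571
finger_force: 19.8
clock: 23.43
tool_pos: [0.6657, 0.1748, 0.1382]
eef_rot: [0.097, 0.995, -0.0, -0.0]
contact_force: [0.6, 0.4, -0.4]
opening: 0.567
finger_force: 19.8
t 23.43 pos [0.6657 0.1748 0.1382] move cm [ 0.02  0.1  11.2 ] yaw y 78.9 tilt [-0.    -0.001 -1.   ] op 0.567 ff 19.8 F [ 0.6  0.4 -0.4] q7 0.79
```

View pics/c7.png

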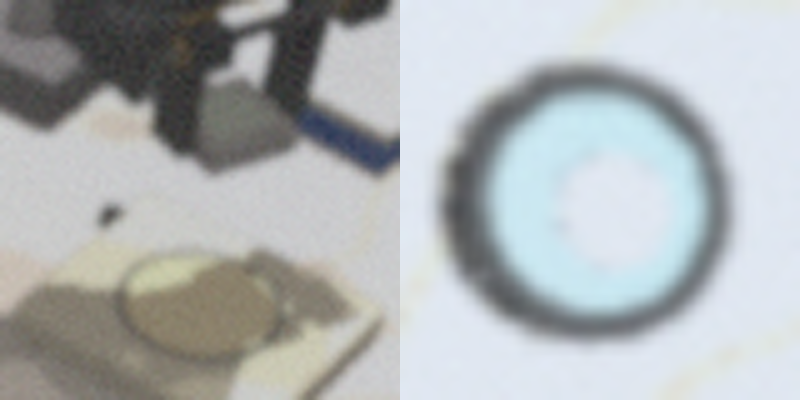

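The frame is held level at crop (245,130) over the window. The large lens is now bare, its glass centred at crop (595,203), about world (0.435,-0.268). Lowering the frame.

```bash
python3 -m creep '[{"grip":-0.4,"tx":0,"ty":0.1,"tz":1.5,"spin":0},{"grip":-0.4,"tx":0,"ty":0,"tz":2.5,"spin":0},{"grip":-0.4,"tx":0,"ty":0,"tz":2.5,"spin":0},{"grip":-0.4,"tx":0,"ty":0,"tz":2,"spin":0},{"grip":-0.4,"tx":0,"ty":0,"tz":1,"spin":0},{"grip":-0.4,"tx":0,"ty":0,"tz":0,"spin":0},{"grip":-0.4,"tx":0,"ty":0,"tz":0,"spin":0},{"grip":-0.4,"tx":0,"ty":0,"tz":0,"spin":0}]'
python3 -m creep '[{"grip":-0.4,"tx":0,"ty":0,"tz":0.4,"spin":0},{"grip":-0.4,"tx":0,"ty":0,"tz":0,"spin":0},{"grip":-0.4,"tx":0,"ty":0,"tz":0,"spin":0},{"grip":-0.4,"tx":0,"ty":0,"tz":0,"spin":0}]'
python3 -c "
from h import *
go(.6657,.1757,.0262);print(at('top',344.05,253.85,.024))"
```

```text
clock: 24.2
tool_pos: [0.6672, 0.1778, 0.0448]
eef_rot: [0.096, 0.995, 0.001, 0.001]
contact_force: [-0.2, 0.6, -1.7]
opening: 0.567
finger_force: 19.8
clock: 24.53
tool_pos: [0.6663, 0.1774, 0.0397]
eef_rot: [0.096, 0.995, 0.0, 0.0]
contact_force: [0.8, 0.1, -1.9]
opening: 0.568
finger_force: 19.8
t 24.53 pos [0.6663 0.1774 0.0397] move cm [ 0.02 -0.18  1.35] yaw y 79.0 tilt [ 0.001  0.    -1.   ] op 0.568 ff 19.8 F [ 0.8  0.1 -1.9] q7 0.75
[ 0.43529304 -0.26820316  0.024     ]
```

```bash
python3 -m creep '[{"grip":-0.4,"tx":0,"ty":-0.15,"tz":0.5,"spin":0},{"grip":-0.4,"tx":0,"ty":0,"tz":0.4,"spin":0},{"grip":-0.4,"tx":0,"ty":0,"tz":0.2,"spin":0},{"grip":-0.4,"tx":0,"ty":0,"tz":0.15,"spin":0},{"grip":-0.4,"tx":0,"ty":0,"tz":0.1,"spin":0},{"grip":-0.4,"tx":0,"ty":0,"tz":0,"spin":0},{"grip":-0.4,"tx":0,"ty":0,"tz":0,"spin":0}]'
python3 -c "
from h import *
go(.6657,.1757,.0262)"
```

```text
clock: 25.12
tool_pos: [0.6656, 0.1758, 0.026]
eef_rot: [0.096, 0.995, -0.0, -0.0]
contact_force: [-1.0, -1.6, 2.9]
opening: 0.571
finger_force: 19.8
t 25.12 pos [0.6656 0.1758 0.026 ] move cm [-0.01 -0.   -0.02] yaw y 79.0 tilt [-0. -0. -1.] op 0.571 ff 19.8 F [-1.  -1.6  2.9] q7 0.75
```

Touching down at 3 N; releasing, lifting, and going back to the large lens.

```bash
python3 -m creep '[{"grip":0.6,"tx":0,"ty":0,"tz":0,"spin":0},{"grip":0.6,"tx":0,"ty":0,"tz":0,"spin":0},{"grip":0.6,"tx":0,"ty":0,"tz":0,"spin":0},{"grip":0.6,"tx":0,"ty":0,"tz":0,"spin":0},{"grip":0.6,"tx":0,"ty":0,"tz":0,"spin":0},{"grip":0.6,"tx":0,"ty":0,"tz":0,"spin":0}]'
python3 -m creep '[{"grip":1,"tx":0,"ty":0,"tz":-1,"spin":0},{"grip":1,"tx":0,"ty":0,"tz":-3,"spin":0},{"grip":1,"tx":0,"ty":0,"tz":-3.5,"spin":0},{"grip":1,"tx":0,"ty":0,"tz":-2.5,"spin":0},{"grip":1,"tx":0,"ty":0,"tz":-1,"spin":0},{"grip":1,"tx":0,"ty":0,"tz":0,"spin":0}]'
python3 -m creep '[{"grip":1,"tx":0.6,"ty":-1.9,"tz":0,"spin":0},{"grip":1,"tx":1.1,"ty":-3.7,"tz":0,"spin":0},{"grip":1,"tx":1.1,"ty":-3.7,"tz":0,"spin":0},{"grip":1,"tx":1.1,"ty":-3.7,"tz":0,"spin":0},{"grip":1,"tx":1.1,"ty":-3.7,"tz":0,"spin":0},{"grip":1,"tx":1.1,"ty":-3.7,"tz":0,"spin":0},{"grip":1,"tx":1.1,"ty":-3.7,"tz":0,"spin":0},{"grip":1,"tx":1.1,"ty":-3.7,"tz":0,"spin":0}]'
python3 -m creep '[{"grip":1,"tx":1.1,"ty":-3.7,"tz":0,"spin":0},{"grip":1,"tx":1.1,"ty":-3.7,"tz":0,"spin":0},{"grip":1,"tx":1.1,"ty":-3.7,"tz":0,"spin":0},{"grip":1,"tx":1.1,"ty":-3.7,"tz":0,"spin":0},{"grip":1,"tx":1.1,"ty":-3.7,"tz":0,"spin":0},{"grip":1,"tx":0.6,"ty":-1.9,"tz":0,"spin":0},{"grip":1,"tx":0,"ty":0,"tz":0,"spin":0},{"grip":1,"tx":0,"ty":0,"tz":0,"spin":0}]'
python3 -m creep '[{"grip":1,"tx":0,"ty":0,"tz":0,"spin":0},{"grip":1,"tx":0,"ty":0,"tz":0,"spin":0},{"grip":1,"tx":0,"ty":0,"tz":0,"spin":0}]'
python3 -c "
from h import *
go(.4353,-.2682,.008)
p,_=optics.snapshot('top');cv2.imwrite('pics/top8.png',p[:,:,::-1])
t=cv2.imread('pics/top8.png')
cv2.imwrite('pics/c8.png',crop(t,164,155,40,10)[100:700])
"
```

```text
clock: 25.62
tool_pos: [0.6658, 0.176, 0.0257]
eef_rot: [0.096, 0.995, 0.0, 0.0]
contact_force: [-0.7, -0.6, -0.5]
opening: 0.803
finger_force: 0.0
clock: 26.12
tool_pos: [0.6677, 0.1767, 0.1393]
eef_rot: [0.096, 0.995, 0.001, 0.003]
contact_force: [-0.6, 0.7, -0.1]
opening: 0.996
finger_force: 0.0
clock: 26.78
tool_pos: [0.5287, -0.0825, 0.1343]
eef_rot: [0.096, 0.995, 0.0, -0.002]
contact_force: [0.2, -0.7, 1.0]
opening: 0.998
finger_force: 0.0
clock: 27.45
tool_pos: [0.4305, -0.2703, 0.1345]
eef_rot: [0.098, 0.995, 0.001, -0.001]
contact_force: [0.2, 0.9, 0.4]
opening: 0.997
finger_force: 0.0
clock: 27.7
tool_pos: [0.433, -0.2679, 0.1355]
eef_rot: [0.095, 0.996, 0.001, 0.0]
contact_force: [-0.1, -0.7, -0.2]
opening: 1.005
finger_force: 0.0
t 27.70 pos [ 0.433  -0.2679  0.1355] move cm [-0.23 -0.   12.75] yaw y 79.1 tilt [ 0.     0.001 -1.   ] op 1.005 ff 0.0 F [-0.1 -0.7 -0.2] q7 1.34
```

View pics/c8.png

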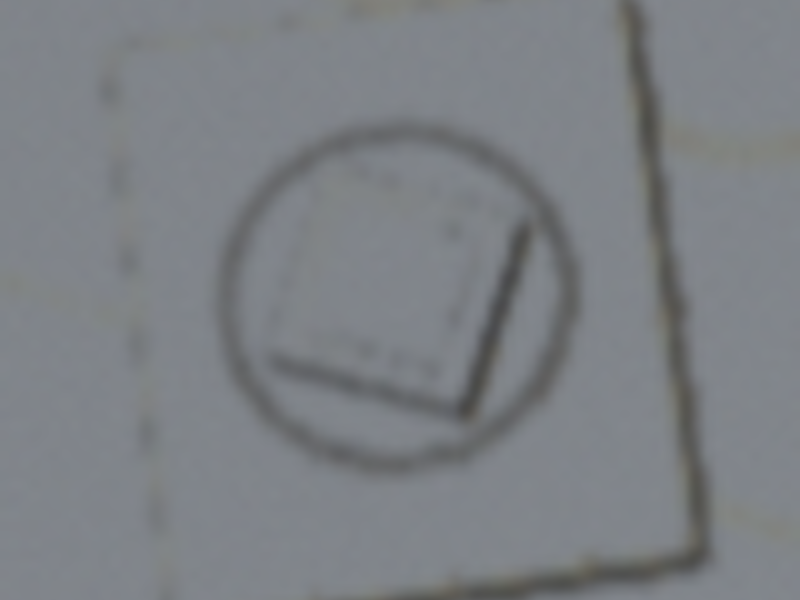

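The frame lies centrally in the window ring (frame about (400,290), ring (400,297)). Descending on the large lens.

```bash
python3 -m creep '[{"grip":1,"tx":-0.2,"ty":0,"tz":2,"spin":0},{"grip":1,"tx":0,"ty":0,"tz":3,"spin":0},{"grip":1,"tx":0,"ty":0,"tz":3,"spin":0},{"grip":1,"tx":0,"ty":0,"tz":1.5,"spin":0},{"grip":1,"tx":0,"ty":0,"tz":0.5,"spin":0},{"grip":1,"tx":0,"ty":0,"tz":0,"spin":0},{"grip":1,"tx":0,"ty":0,"tz":0,"spin":0},{"grip":1,"tx":0,"ty":0,"tz":0,"spin":0}]'
python3 -c "
from h import *
go(.4353,-.2682,.008)"
```

```text
clock: 28.42
tool_pos: [0.4349, -0.2701, 0.0368]
eef_rot: [0.096, 0.995, -0.0, 0.001]
contact_force: [0.0, 0.5, 0.3]
opening: 0.998
finger_force: 0.0
t 28.42 pos [ 0.4349 -0.2701  0.0368] move cm [0.01 0.19 2.88] yaw y 79.0 tilt [ 0.002 -0.001 -1.   ] op 0.998 ff 0.0 F [0.  0.5 0.3] q7 1.23
```

```bash
python3 -m creep '[{"grip":1,"tx":0,"ty":0.18,"tz":0.7,"spin":0},{"grip":1,"tx":0,"ty":0,"tz":0.8,"spin":0},{"grip":1,"tx":0,"ty":0,"tz":0.7,"spin":0},{"grip":1,"tx":0,"ty":0,"tz":0.4,"spin":0},{"grip":1,"tx":0,"ty":0,"tz":0.15,"spin":0},{"grip":0.8,"tx":0,"ty":0,"tz":0,"spin":0},{"grip":0.7,"tx":0,"ty":0,"tz":0,"spin":0},{"grip":0.6,"tx":0,"ty":0,"tz":0,"spin":0}]' 25
python3 -m creep '[{"grip":0.5,"tx":0,"ty":0,"tz":0,"spin":0},{"grip":0.4,"tx":0,"ty":0,"tz":0,"spin":0},{"grip":0,"tx":0,"ty":0,"tz":0,"spin":0},{"grip":0,"tx":0,"ty":0,"tz":0,"spin":0},{"grip":0,"tx":0,"ty":0,"tz":0,"spin":0},{"grip":0,"tx":0,"ty":0,"tz":0,"spin":0}]' 25
python3 -c "
from h import *
go(.4353,-.2682,.008)"
```

```text
clock: 29.08
tool_pos: [0.4345, -0.2683, 0.0083]
eef_rot: [0.096, 0.995, 0.0, 0.0]
contact_force: [0.3, 0.6, 0.5]
opening: 0.807
finger_force: 0.0
clock: 29.58
tool_pos: [0.4346, -0.2682, 0.0084]
eef_rot: [0.096, 0.995, 0.0, 0.0]
contact_force: [0.6, 0.3, 2.0]
opening: 0.73
finger_force: 25.0
t 29.58 pos [ 0.4346 -0.2682  0.0084] move cm [-0.07  0.01  0.04] yaw y 79.0 tilt [ 0.  0. -1.] op 0.730 ff 25.0 F [0.6 0.3 2. ] q7 1.21
```

```bash
python3 -m creep '[{"grip":0,"tx":0,"ty":0,"tz":-0.5,"spin":0},{"grip":0,"tx":0,"ty":0,"tz":-1.5,"spin":0},{"grip":0,"tx":0,"ty":0,"tz":-2.5,"spin":0},{"grip":0,"tx":0,"ty":0,"tz":-2.5,"spin":0},{"grip":0,"tx":0,"ty":0,"tz":-1,"spin":0},{"grip":0,"tx":0,"ty":0,"tz":0,"spin":0}]'
python3 -m creep '[{"grip":0,"tx":0.1,"ty":1.9,"tz":0,"spin":0},{"grip":0,"tx":0.25,"ty":3.6,"tz":0,"spin":0},{"grip":0,"tx":0.25,"ty":3.6,"tz":0,"spin":0},{"grip":0,"tx":0.25,"ty":3.6,"tz":0,"spin":0},{"grip":0,"tx":0.25,"ty":3.6,"tz":0,"spin":0},{"grip":0,"tx":0.25,"ty":3.6,"tz":0,"spin":0},{"grip":0,"tx":0.25,"ty":3.5,"tz":0,"spin":0},{"grip":0,"tx":0.1,"ty":2,"tz":0,"spin":0}]'
python3 -m creep '[{"grip":0,"tx":0,"ty":0,"tz":0,"spin":0},{"grip":0,"tx":0,"ty":0,"tz":0,"spin":0},{"grip":0,"tx":0,"ty":0,"tz":0,"spin":0},{"grip":0,"tx":0,"ty":0,"tz":0,"spin":0}]'
python3 -c "
from h import *
go(.4665,-.0158,.0114)
p,_=optics.snapshot('scene');cv2.imwrite('pics/scene9.png',p[:,:,::-1])
p=cv2.convertScaleAbs(p[:,:,::-1],alpha=1.6)
cv2.imwrite('pics/c9.png',crop(p,244,165,40,7))
"
```

```text
clock: 30.08
tool_pos: [0.4354, -0.2691, 0.0901]
eef_rot: [0.097, 0.995, -0.001, 0.002]
contact_force: [0.4, 0.7, -1.5]
opening: 0.729
finger_force: 25.0
clock: 30.75
tool_pos: [0.4664, -0.0107, 0.0871]
eef_rot: [0.094, 0.996, 0.001, -0.0]
contact_force: [0.5, 0.2, -1.0]
opening: 0.736
finger_force: 25.0
clock: 31.08
tool_pos: [0.4657, -0.0175, 0.0877]
eef_rot: [0.097, 0.995, -0.001, -0.001]
contact_force: [0.1, 0.0, -1.4]
opening: 0.733
finger_force: 25.0
t 31.08 pos [ 0.4657 -0.0175  0.0877] move cm [-0.06  0.19  7.63] yaw y 78.8 tilt [-0.001 -0.001 -1.   ] op 0.733 ff 25.0 F [ 0.1  0.  -1.4] q7 0.85
```

View pics/c9.png

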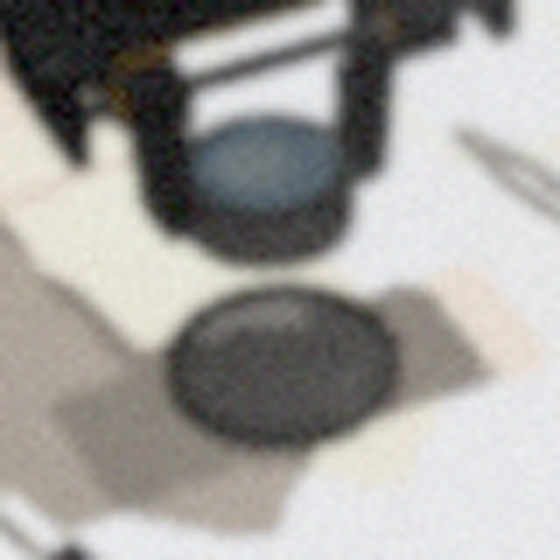

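The large lens hangs level, glass at crop (267,163), over the large cap at (284,366). Lowering it.

```bash
python3 -m creep '[{"grip":0,"tx":0,"ty":0.12,"tz":1.5,"spin":0},{"grip":0,"tx":0,"ty":0,"tz":2,"spin":0},{"grip":0,"tx":0,"ty":0,"tz":1.5,"spin":0},{"grip":0,"tx":0,"ty":0,"tz":0.5,"spin":0},{"grip":0,"tx":0,"ty":0,"tz":0,"spin":0},{"grip":0,"tx":0,"ty":0,"tz":0,"spin":0},{"grip":0,"tx":0,"ty":0,"tz":0,"spin":0},{"grip":0,"tx":0,"ty":0,"tz":0,"spin":0}]'
python3 -c "
from h import *
go(.4665,-.0158,.0114)"
```

```text
clock: 31.8
tool_pos: [0.4672, -0.0147, 0.034]
eef_rot: [0.097, 0.995, 0.0, 0.001]
contact_force: [-0.6, 0.1, -1.3]
opening: 0.731
finger_force: 25.0
t 31.80 pos [ 0.4672 -0.0147  0.034 ] move cm [ 0.05 -0.12  2.26] yaw y 78.9 tilt [ 0.002  0.    -1.   ] op 0.731 ff 25.0 F [-0.6  0.1 -1.3] q7 0.82
```

```bash
python3 -m creep '[{"grip":0,"tx":0,"ty":-0.08,"tz":0.7,"spin":0},{"grip":0,"tx":0,"ty":0,"tz":0.7,"spin":0},{"grip":0,"tx":0,"ty":0,"tz":0.4,"spin":0},{"grip":0,"tx":0,"ty":0,"tz":0.3,"spin":0},{"grip":0,"tx":0,"ty":0,"tz":0.15,"spin":0},{"grip":0,"tx":0,"ty":0,"tz":0,"spin":0},{"grip":0,"tx":0,"ty":0,"tz":0,"spin":0},{"grip":0,"tx":0,"ty":0,"tz":0,"spin":0}]'
python3 -c "
from h import *
go(.4665,-.0158,.0114)"
```

```text
clock: 32.47
tool_pos: [0.4662, -0.0152, 0.0112]
eef_rot: [0.096, 0.995, -0.0, 0.0]
contact_force: [-1.6, -0.7, 11.1]
opening: 0.733
finger_force: 25.0
t 32.47 pos [ 0.4662 -0.0152  0.0112] move cm [-0.04 -0.05 -0.02] yaw y 79.0 tilt [ 0. -0. -1.] op 0.733 ff 25.0 F [-1.6 -0.7 11.1] q7 0.64
```

```bash
python3 -m creep '[{"grip":0.9,"tx":0,"ty":0,"tz":0,"spin":0},{"grip":0.9,"tx":0,"ty":0,"tz":0,"spin":0},{"grip":0.9,"tx":0,"ty":0,"tz":0,"spin":0},{"grip":0.9,"tx":0,"ty":0,"tz":0,"spin":0},{"grip":0.9,"tx":0,"ty":0,"tz":0,"spin":0}]'
python3 -m creep '[{"grip":0.9,"tx":0,"ty":0,"tz":-1,"spin":0},{"grip":0.9,"tx":0,"ty":0,"tz":-3,"spin":0},{"grip":0.9,"tx":0,"ty":0,"tz":-4,"spin":0},{"grip":0.9,"tx":0,"ty":0,"tz":-4,"spin":0},{"grip":0.9,"tx":0,"ty":0,"tz":-4,"spin":0},{"grip":0.9,"tx":0,"ty":0,"tz":-3,"spin":0},{"grip":0.9,"tx":0,"ty":0,"tz":-1,"spin":0}]'
python3 -m creep '[{"grip":0.9,"tx":0,"ty":2,"tz":0,"spin":0},{"grip":0.9,"tx":0,"ty":4,"tz":0,"spin":0},{"grip":0.9,"tx":0,"ty":4,"tz":0,"spin":0},{"grip":0.9,"tx":0,"ty":4,"tz":0,"spin":0},{"grip":0.9,"tx":0,"ty":4,"tz":0,"spin":0},{"grip":0.9,"tx":0,"ty":4,"tz":0,"spin":0},{"grip":0.9,"tx":0,"ty":4,"tz":0,"spin":0},{"grip":0.9,"tx":0,"ty":2,"tz":0,"spin":0}]'
python3 -m creep '[{"grip":0.9,"tx":0,"ty":0,"tz":0,"spin":0},{"grip":0.9,"tx":0,"ty":0,"tz":0,"spin":0},{"grip":0.9,"tx":0,"ty":0,"tz":0,"spin":0},{"grip":0.9,"tx":0,"ty":0,"tz":0,"spin":0}]'
python3 -c "
from h import *
go(.4665,-.0158,.0114)
P=[]
for n in ('scene','top'):
    p,_=optics.snapshot(n);P.append(cv2.convertScaleAbs(p[:,:,::-1],alpha=1.6));cv2.imwrite(f'pics/{n}10.png',p[:,:,::-1])
cv2.imwrite('pics/c10.png',np.hstack([crop(P[0],270,190,100,2.5),crop(P[1],239,235,25,10)[:,100:400]]))
"
```

```text
clock: 32.88
tool_pos: [0.4664, -0.0152, 0.0105]
eef_rot: [0.096, 0.995, 0.0, -0.0]
contact_force: [0.1, 0.0, 0.1]
opening: 0.948
finger_force: 0.0
clock: 33.47
tool_pos: [0.4682, -0.0151, 0.2148]
eef_rot: [0.097, 0.995, 0.001, 0.003]
contact_force: [1.1, 0.0, -0.9]
opening: 0.949
finger_force: 0.0
clock: 34.13
tool_pos: [0.5196, 0.2659, 0.2108]
eef_rot: [0.094, 0.996, 0.002, 0.0]
contact_force: [0.1, 0.7, -0.4]
opening: 0.951
finger_force: 0.0
clock: 34.47
tool_pos: [0.5201, 0.2572, 0.2104]
eef_rot: [0.097, 0.995, -0.001, -0.0]
contact_force: [0.2, 0.8, -1.2]
opening: 0.95
finger_force: 0.0
t 34.47 pos [0.5201 0.2572 0.2104] move cm [ -0.04 -27.77  19.96] yaw y 78.8 tilt [-0.001 -0.002 -1.   ] op 0.950 ff 0.0 F [ 0.2  0.8 -1.2] q7 0.47
```

View pics/c10.png

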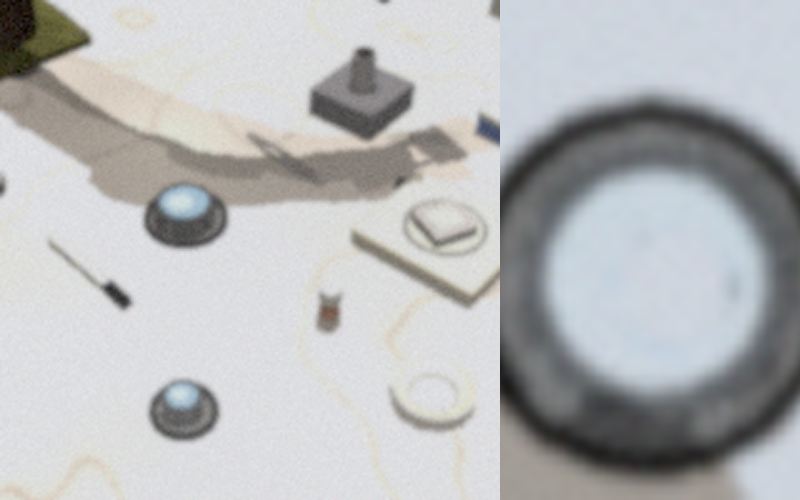

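All four pieces sit in place: tube at (362,70), lenses in their caps at (185,205) and (182,398), frame in the window at (445,222). The large lens is centred in its cap (658,280 against 653,285), and the vial at (329,312) stands. The dropper is outside this crop, but the arm never went near it. Handing in.

```bash
python3 -c "
from plant import workorder
print(workorder.finish_job())"
```

```text
the job is handed in; nothing more can be done
None
```

I handed the job in at about 34.5 s: the last pictures show the tube, both lenses and the frame in their places and let go, and the vial standing; the dropper bottle I did not check again at the end, and no verdict came back.

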